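Put the glue bottles away in the interlocked chest

TASK

Put all the yellow glue bottles on the bench away in the red-fronted chest: push the small drawer, which was left open, fully home so that the interlock frees the big one, and pull the big divided drawer right out. Stand every bottle upright on the floor of a cell of its own in that drawer, then push the drawer fully home with the bottles still standing in it. Leave both drawers shut and do not disturb the other things on the bench.

Things in the scene. Friction and masses are not known exactly. Their poses are not given: they have to be found in the camera images.
- small_drawer (a joint): how far the small (left, seen from the robot) drawer is pulled out, m: 0 shut, 0.175 its stop. It was left open. It slides stiffly (about 3 N) and stays where it is left. The chest has an interlock: while one drawer is out by more than about 6 mm, the other is locked and gives only about 10 mm
- small_drawer_handle (a point): middle of the small drawer's handle, moving with it: a level bar 12 mm thick, 90 mm long, on two end posts, its centre line 42 mm out from the red drawer front (36 mm clear behind it), 104 mm above the bench; the drawer front's upper edge is at 118 mm, the chest's top at 132 mm. Axes: x points into the chest (to shut), y left along the bar, z up
- big_drawer (a joint): how far the big (right, divided) drawer is pulled out, m: 0 shut, 0.175 its stop. Same friction and interlock as the small one; shut at the start. At its stop the centre of its tray is 89 mm in front of the front edge of the chest's top (132 mm above the bench), and the far row of cells 54 mm in front of it
- big_drawer_handle (a point): middle of the big drawer's handle, moving with it: a level bar 12 mm thick, 130 mm long, on two end posts, its centre line 42 mm out from the red drawer front (36 mm clear behind it), 104 mm above the bench; the drawer front's upper edge is at 118 mm, the chest's top at 132 mm. Axes: x points into the chest (to shut), y left along the bar, z up
- big_drawer_tray (a point): centre of the tray floor's upper side in the big drawer (23 mm above the bench), moving with it; x into the chest, y left, z up. 6 open cells, 2 along x by 3 along y, each about 65 mm square with 5 mm walls; cell centres at x = -35.5, +35.5 mm and y = -70, 0, +70 mm. Walls and dividers rise 40 mm above the floor, the drawer front 95 mm. Upright bottles fit under the chest's top
- glue1_mid (a point): white-labelled yellow glue bottle, this point at its centre, half-way up (45 mm above its base), z along its axis: body 48 mm diameter and 48 mm tall, then a sloping shoulder to 54 mm, then an orange cap 28 mm diameter from 54 to 90 mm above the base, by which it is best gripped from above. About 0.2 kg. It stands upright on the bench at the start; absent (None) in some starts
- glue2_mid (a point): white-labelled yellow glue bottle, this point at its centre, half-way up (45 mm above its base), z along its axis: body 48 mm diameter and 48 mm tall, then a sloping shoulder to 54 mm, then an orange cap 28 mm diameter from 54 to 90 mm above the base, by which it is best gripped from above. About 0.2 kg. It stands upright on the bench at the start; absent (None) in some starts
- glue3_mid (a point): white-labelled yellow glue bottle, this point at its centre, half-way up (45 mm above its base), z along its axis: body 48 mm diameter and 48 mm tall, then a sloping shoulder to 54 mm, then an orange cap 28 mm diameter from 54 to 90 mm above the base, by which it is best gripped from above. About 0.2 kg. It stands upright on the bench at the start; absent (None) in some starts
- glue4_mid (a point): white-labelled yellow glue bottle, this point at its centre, half-way up (45 mm above its base), z along its axis: body 48 mm diameter and 48 mm tall, then a sloping shoulder to 54 mm, then an orange cap 28 mm diameter from 54 to 90 mm above the base, by which it is best gripped from above. About 0.2 kg. It stands upright on the bench at the start; absent (None) in some starts
- glue5_mid (a point): white-labelled yellow glue bottle, this point at its centre, half-way up (45 mm above its base), z along its axis: body 48 mm diameter and 48 mm tall, then a sloping shoulder to 54 mm, then an orange cap 28 mm diameter from 54 to 90 mm above the base, by which it is best gripped from above. About 0.2 kg. It stands upright on the bench at the start; absent (None) in some starts
- tape_measure: red tape measure 70 x 40 x 60 mm, origin under its centre; to be left alone
- wax_tin: flat blue tin, 48 mm diameter, 26 mm high, among the bottles, origin under its centre; to be left alone
- screwdriver: screwdriver 200 mm long lying on the bench; to be left alone
- pine_offcut: pine stick 160 x 45 x 22 mm, origin under its centre; to be left alone
- mug: blue mug 80 mm diameter, 90 mm high, origin under its centre; to be left alone
- bit_case: black bit case 90 x 130 x 46 mm, origin under its centre; to be left alone
- spray_can: green-labelled can 60 mm diameter, 150 mm high, origin under its centre; to be left alone
Mind the look-alikes: they are no part of the job. Leave any blue or green look-alike of the part that bears glue5_mid alone.

How it is judged:
By the outcome, as a careful person would: the job done as asked, in the order asked, and still so for the second after the job is handed in, with the robot touching nothing.
Of glue1, glue2, glue3, glue4, glue5 only 3 to 5 are there at a start; the rules pass over those that are not, and their reading is None.
At some moment in a run one of glue1, glue2, glue3, glue4, glue5 may be knocked a few centimetres aside while the robot is not near it.
It also fails if it takes over 210 s, if anything falls off the work surface, if the arm or the gripper's body presses on something with over 40 N, if the wrist force passes 120 N, or if a joint passes its speed limit or range.

ROBOT

A 6-joint arm with a two-finger parallel gripper is mounted at the origin on the work surface. World frame = base frame: x ahead of the robot, y to its left, z up, the work surface at z = 0. Lengths are in m, angles in rad, forces in N, time in s.
With the tool pointing down it reaches from about 0.275 to 0.875 m from the base axis. Payload 12.5 kg.
Tool frame: the origin (TCP) lies on the centre line of the jaws, within the pads' length; the fingertips stand r.finger_overhang ahead of it and the grasp point (between the pads) lies 3 mm ahead of it (r.finger_overhang is the distance from the TCP to the fingertips, in m); z points along the fingers, y is the line along which they close (so a half turn about z gives the same grasp; the last joint's range is limited). The gripper opens to 85 mm and grips with 20 to 120 N. Pads are 22 mm wide; open, the fingers measure 114 mm over their backs; the gripper's body (76 mm by 85 mm) begins 54 mm behind the grasp point. The pads swing forward as they close: fully open they stand 13 mm farther back than shut.
Start: joints at [-1.245, 0.351, 1.652, -0, 1.139, -0.085], TCP at [0.22, -0.504, 0.253] pointing down, gripper open.
Joint ranges: [-2.75, 2.75], [-0.79, 2.1], [0.01, 2.65], [-1.57, 4.71], [0.07, 3.14], [-2.87, 2.87]. Speed limits (rad/s): [2.22, 2.22, 2.79, 3.14, 3.14, 3.14].

INTERFACE

Orientations are given as a unit quaternion [x, y, z, w].
In Python, from cell import r, optics gives the robot as it stands. The module is installed in compiled form; this text tells all that it offers. Calls block until the motion is done:
- r.move_to(position, orientation): joint-space move of the TCP to a pose.
- r.move_linear(position, rot=None, vel=0.15): straight line of the TCP; rot=None keeps the orientation; vel is the mean speed in m/s.
- r.set_joints(angles): joint-space move.
- r.set_gripper(opening, squeeze=None): opening from 0.0 (shut) to 1.0 (fully open); squeeze is the grip in N (None keeps the last); returns when the fingers have stopped.
- r.sleep(seconds).
- r.inverse_kinematics(position, orientation): joint angles nearest the present ones, or None.
- optics.get_image(name): name is "scene" or "top"; returns a dict with "pixels" (480x640x3 uint8, red, green, blue), "depth" (480x640 float32, m along the optical axis (not along the pixel's ray), 0 where there is no reading), "fx", "fy", "cx", "cy" (pixels), "camera_from_world" (4x4, takes a point from world to camera coordinates). Camera axes: x right, y down, z forward; pixel columns grow to the right and rows downward; lengths in m; the calibration is good to about 2 mm. A picture is of the moment at which its call begins.
A pose or a line that the arm cannot do raises r.PlanningError and nothing moves.
- r.hand_in(): hands the job in; it is judged then, once.
Readings, each from a call of its own:
- r.current_t(): time.
- r.current_q(): joint angles.
- r.current_qvel(): joint speeds.
- r.current_effort(): joint torques, N m.
- r.current_tool_pos(): TCP position.
- r.current_ee_rot(): TCP orientation.
- r.current_contact_force(): force on the tool from outside, world axes, zero at the start.
- r.current_torque(): the same for the moment, N m.
- r.current_opening(): opening from 0.0 (shut) to 1.0 (fully open).
- r.current_finger_force(): force on a finger pad.
Only numpy, scipy, OpenCV 4.12 (cv2) and the standard library are available. Lean on these libraries where they do the work, as an engineer would, in place of code of your own. Each camera call takes 0.05 s, during which the arm holds its last target. There are 200 camera calls.

## Working session

There is one attempt and no reset: what is moved stays moved. The work goes in short steps, each a Python script; the robot and the scene stay as the last script left them, time stands still between calls to the robot, and variables do not carry over. Pictures are saved under pics/ and viewed, at most 14 in all, crops included, and the job is handed in when it is done.

```bash
mkdir -p pics
cat > h.py <<'E'
import numpy as np, cv2
from cell import r, optics
def snap(name, fn=None):
    im=optics.get_image(name)
    if fn: cv2.imwrite('pics/'+fn, im['pixels'][:,:,::-1])
    return im
def cloud(im):
    d=im['depth']; v,u=np.indices(d.shape)
    p=np.stack([(u-im['cx'])/im['fx']*d,(v-im['cy'])/im['fy']*d,d,np.ones_like(d)],-1)
    w=p@np.linalg.inv(im['camera_from_world']).T
    w=w[...,:3]; w[d==0]=np.nan
    return w
E
python3 - <<'E'
from h import *
for n in ('scene','top'):
    im=snap(n,n+'0.png'); print(n,np.linalg.inv(im['camera_from_world'])[:3].round(3).tolist(),im['fx'])
    np.savez('pics/'+n+'0.npz',w=cloud(im),p=im['pixels'])
print(r.finger_overhang,r.current_ee_rot(),r.current_t())
E
```

```text
scene [[-0.553, 0.573, -0.605, 1.238], [0.833, 0.377, -0.404, 0.498], [-0.004, -0.728, -0.686, 0.892]] 461.74551638183016
top [[0.05, -0.973, 0.224, 0.254], [-0.999, -0.05, 0.009, 0.013], [0.003, -0.224, -0.974, 1.379]] 549.0163543240936
0.022 [ 9.78976451e-01  2.03972794e-01 -6.21018759e-05 -4.51209079e-04] 0.1
```

View pics/scene0.png

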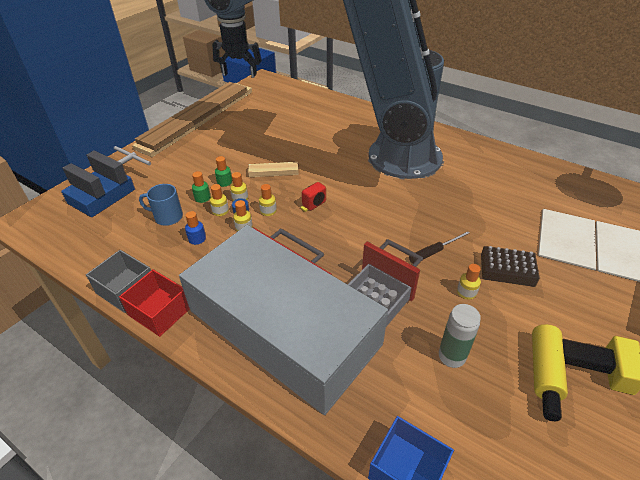

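View pics/top0.png

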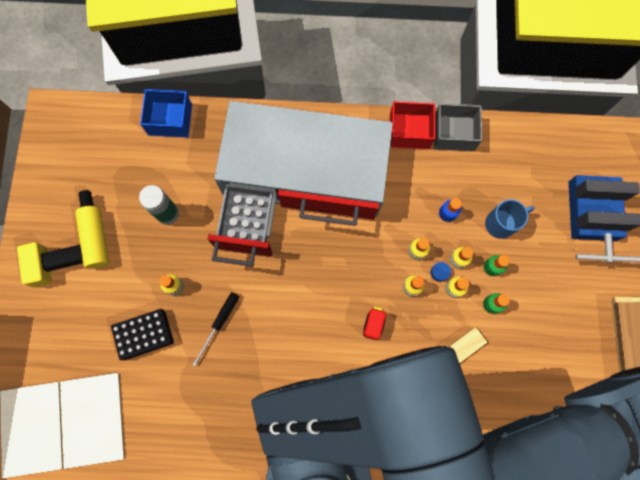

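The top view shows five yellow bottles, with caps near (424,245), (466,256), (461,283), (418,283) and (173,284). The look-alikes are blue (455,204) and green (502,262), (502,299). The small drawer is out at (240,245), and the chest is slightly rotated.

```bash
cat >> h.py <<'E'
def bottles(im):
    """yellow bottles: cap centre xy from the cap-top points, with the neighbouring body colour"""
    w=cloud(im); hsv=cv2.cvtColor(im['pixels'],cv2.COLOR_RGB2HSV); H,S,V=[hsv[...,i].astype(int) for i in range(3)]
    m=((H>=4)&(H<=16)&(S>170)&(V>130)&(w[...,2]>0.05)&(w[...,2]<0.2)).astype(np.uint8)
    n,l,st,c=cv2.connectedComponentsWithStats(m); out=[]
    for i in range(1,n):
        if st[i,4]<25: continue
        q=w[l==i]; zt=np.nanpercentile(q[:,2],90); t=q[q[:,2]>zt-0.006]
        xy=(np.nanmin(t,0)+np.nanmax(t,0))[:2]/2
        near=np.hypot(w[...,0]-xy[0],w[...,1]-xy[1])<0.03
        near&=(w[...,2]<zt-0.03)&(w[...,2]>0.01)
        col={k:int((near&(S>120)&(H>=a)&(H<=b)).sum()) for k,a,b in(('y',22,34),('g',45,85),('b',95,130))}
        out.append((xy.round(4),round(float(zt),3),max(col,key=col.get),c[i].round().astype(int)))
    return out
E
python3 - <<'E'
from h import *
for n in ('top','scene'):
    im=snap(n); w=cloud(im)
    print(n)
    for b in bottles(im): print(*b)
    z=w[...,2]; px=im['pixels'].astype(int)
    m=((abs(z-.132)<.006)&(w[...,0]>.3)&(px.max(-1)-px.min(-1)<45)).astype(np.uint8)
    nn,l,st,c=cv2.connectedComponentsWithStats(m); i=1+st[1:,4].argmax()
    q=w[l==i]; R=cv2.minAreaRect(q[:,:2].astype(np.float32)); print('chest',R,cv2.boxPoints(R).tolist(),np.median(q[:,2]),st[i])
    red=(px[...,0]>100)&(px[...,1]<60)&(px[...,2]<60)&(z>.112)&(z<.126)&(w[...,0]>.25)
    q=w[red]; print('red edge pts',len(q)); 
    for lo,hi in ((-.1,.12),(.1,.4)):
        s=q[(q[:,1]>lo)&(q[:,1]<hi)]
        if len(s): print(s.mean(0).round(3),s.min(0).round(3),s.max(0).round(3))
E
```

```text
top
[ 0.6716 -0.3043] 0.094 b [455 204]
[ 0.5672 -0.2253] 0.094 y [422 244]
[ 0.5496 -0.3302] 0.094 y [466 253]
[ 0.5354 -0.4175] 0.094 g [502 261]
[0.4461 0.3845] 0.093 y [165 281]
[ 0.473  -0.2127] 0.094 y [417 282]
[ 0.4758 -0.3198] 0.094 y [462 284]
[ 0.4402 -0.4149] 0.093 g [502 300]
chest ((0.7751264572143555, 0.072540283203125), (0.40829482674598694, 0.21036063134670258), 84.83029174804688) [[0.6519790887832642, -0.12129930406808853], [0.8614840507507324, -0.14025408029556274], [0.8982738256454468, 0.26637986302375793], [0.6887688636779785, 0.28533464670181274]] 0.13245106481830093 [  215   101   177   102 13192]
red edge pts 938
[0.659 0.009 0.118] [ 0.642 -0.1    0.112] [0.675 0.12  0.126]
[0.567 0.197 0.118] [0.532 0.1   0.112] [0.676 0.288 0.125]
scene
[ 0.444 -0.415] 0.091 g [221 162]
[ 0.5409 -0.4173] 0.092 g [198 178]
[ 0.4803 -0.3201] 0.092 y [237 179]
[ 0.5547 -0.3304] 0.091 y [216 191]
[ 0.4781 -0.212 ] 0.091 y [266 191]
[ 0.5726 -0.2256] 0.092 y [241 208]
[ 0.6776 -0.3031] 0.091 b [192 219]
[0.4486 0.3853] 0.092 y [474 271]
chest ((0.7778018712997437, 0.07312898337841034), (0.4098488688468933, 0.2099883109331131), 84.94507598876953) [[0.6551600694656372, -0.12174732983112335], [0.8643316030502319, -0.14024953544139862], [0.9004436731338501, 0.2680053114891052], [0.6912721395492554, 0.2865074872970581]] 0.13228167464515178 [  179   225   209   159 15534]
red edge pts 319
[0.657 0.013 0.118] [ 0.647 -0.098  0.115] [0.667 0.118 0.121]
[0.552 0.218 0.118] [0.534 0.104 0.113] [0.669 0.289 0.122]
```

```bash
cat >> h.py <<'E'
from scipy.spatial.transform import Rotation as Rot
A=np.array([.6535,-.1215]); B=np.array([.690,.286]); F=(A+B)/2
ey=(B-A)/np.linalg.norm(B-A); ex=np.array([ey[1],-ey[0]]); YAW=np.arctan2(ex[1],ex[0])
def toC(w): d=w[...,:2]-F; return np.stack([d@ex,d@ey,w[...,2]],-1)
def toW(x,y,z): return np.r_[F+x*ex+y*ey,z]
def down(a):
    """tool down, closing line (tool y) at world angle a"""
    y=np.array([np.cos(a),np.sin(a),0]); z=np.array([0,0,-1.]); return Rot.from_matrix(np.c_[np.cross(y,z),y,z]).as_quat()
E
python3 - <<'E'
from h import *
for n in ('top','scene'):
    im=snap(n); c=toC(cloud(im)); px=im['pixels'].astype(int)
    red=(px[...,0]>90)&(px[...,1]<70)&(px[...,2]<70)
    gray=(px.max(-1)-px.min(-1)<40)
    x,y,z=c[...,0],c[...,1],c[...,2]
    for nm,sel in (('bigfront',red&(x>-.05)&(x<.03)&(abs(y)<.3)&(z>.03)&(z<.125)),('smallfront',red&(x<-.06)&(x>-.25)&(y>0)&(y<.25)&(z>.03)&(z<.125)),
        ('bigbar',gray&(x<-.02)&(x>-.08)&(y<.05)&(y>-.22)&(z>.085)&(z<.125)),('smallbar',gray&(x<-.17)&(x>-.28)&(y<.25)&(y>.0)&(z>.09)&(z<.125))):
        q=c[sel]; print(n,nm,len(q),np.percentile(q,[2,50,98],axis=0).round(3).tolist() if len(q) else '')
a=YAW+np.array([0,np.pi/2,np.pi,-np.pi/2])
for p in (toW(-.06,-.07,.12),toW(-.24,.13,.12),toW(-.06,.13,.12),[.4475,.385,.08],[.475,-.32,.08]):
    print([None if (q:=r.inverse_kinematics(p,down(t))) is None else q[[0,-1]].round(2).tolist() for t in a])
E
```

```text
top bigfront 667 [[-0.013, -0.193, 0.102], [-0.007, -0.074, 0.118], [0.002, 0.043, 0.123]]
top smallfront 390 [[-0.146, 0.053, 0.045], [-0.139, 0.122, 0.118], [-0.115, 0.192, 0.123]]
top bigbar 288 [[-0.058, -0.148, 0.103], [-0.052, -0.08, 0.109], [-0.021, -0.012, 0.115]]
top smallbar 188 [[-0.191, 0.082, 0.104], [-0.185, 0.127, 0.109], [-0.171, 0.176, 0.114]]
scene bigfront 89 [[-0.011, -0.186, 0.116], [-0.008, -0.059, 0.118], [-0.006, 0.043, 0.121]]
scene smallfront 1146 [[-0.141, 0.054, 0.045], [-0.131, 0.129, 0.096], [-0.128, 0.196, 0.12]]
scene bigbar 312 [[-0.055, -0.146, 0.102], [-0.047, -0.075, 0.108], [-0.022, -0.01, 0.112]]
scene smallbar 203 [[-0.188, 0.082, 0.102], [-0.181, 0.133, 0.108], [-0.171, 0.178, 0.112]]
[[-0.05, 0.04], [-0.05, -1.53], None, [-0.05, 1.61]]
[[0.39, 0.48], [0.39, -1.09], [0.39, -2.66], [0.39, 2.05]]
[[0.26, 0.35], [0.26, -1.22], [0.26, -2.79], [0.26, 1.92]]
[[0.63, 0.72], [0.63, -0.85], [0.63, -2.42], [0.63, 2.29]]
[[-0.67, -0.58], [-0.67, -2.16], [-0.67, 2.56], [-0.67, 0.99]]
```

```bash
cat >> h.py <<'E'
ZB=.108
def fx(): return float(r.current_contact_force()[:2]@ex)
def cpos(): return toC(np.array(r.current_tool_pos())[None])[0]
def grab_bar(x,y):
    r.set_gripper(.4,30); r.move_to(toW(x,y,.20),down(YAW)); r.move_linear(toW(x,y,ZB),vel=.1); r.set_gripper(0,30)
    print('bar grip',r.current_opening(),'force',r.current_contact_force().round(1))
def slide(x,y,xend,stop=15,step=.003,vel=.1):
    """run to x with the bar, then creep towards xend until the force says stop"""
    r.move_linear(toW(x,y,ZB),vel=vel); s=np.sign(xend-x); print('run',fx())
    while s*(xend-x)>0:
        x+=s*step; r.move_linear(toW(x,y,ZB),vel=.04)
        if abs(fx())>stop: break
    print('end',cpos().round(4),'fx',fx())
E
python3 - <<'E'
from h import *
grab_bar(-.184,.130)
slide(-.062,.130,-.035)
r.set_gripper(.4); print(fx(),r.current_t())
r.move_linear(toW(cpos()[0],.130,.20))
grab_bar(-.052,-.078)
slide(-.205,-.078,-.24)
r.set_gripper(.4); print(fx(),r.current_t())
p=cpos(); r.move_linear(toW(p[0],p[1],.25))
r.move_to([.35,0,.35],down(YAW))
snap('top','top1.png'); snap('scene','scene1.png'); print(r.current_t())
E
```

```text
bar grip 0.12822885159951247 force [-2.4 -0.5  5.7]
run 2.3203941110419017
end [-0.0532  0.13    0.1084] fx -21.524132522336856
-0.06694227379483325 7.725
bar grip 0.12547030854927171 force [-12.1   0.3  10.2]
run 0.3063362179540972
end [-0.229  -0.0778  0.1087] fx 19.685816611627672
0.01584196272271306 15.225
17.0167
```

View pics/scene1.png

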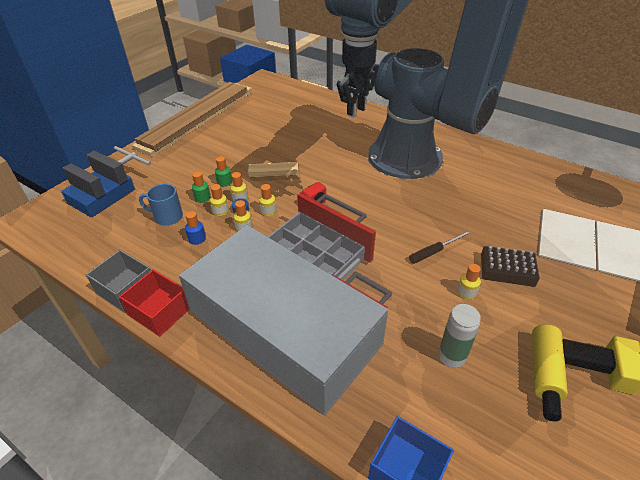

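The big drawer is out, with its cells visible at about (320,245) in the scene view. The small drawer is home, with its handle at (375,290). I'll place one bottle first and check it.

```bash
cat >> h.py <<'E'
TX,TY=-.089,-.078
def in_tray(xy): c=toC(np.r_[xy,0][None])[0]; return abs(c[0]-TX)<.1 and abs(c[1]-TY)<.13
def find():
    """yellow bottles from both cameras, paired and averaged: (bench list, tray list)"""
    T,S=[[np.r_[b[0][0]+dx,b[0][1]] for b in bottles(optics.get_image(n)) if b[2]=='y' or in_tray(b[0])] for n,dx in (('top',.0025),('scene',-.0025))]
    out=[]
    for p in T:
        m=[q for q in S if np.linalg.norm(q-p)<.02]; out.append((p+m[0])/2 if m else p)
    out+=[q for q in S if all(np.linalg.norm(q-p)>=.02 for p in T)]
    return [p for p in out if not in_tray(p)],[p for p in out if in_tray(p)]
def pick_place(p,cx,cy):
    a=YAW+(np.pi/2 if p[1]>0 else -np.pi/2)
    r.set_gripper(.6,40); r.move_to(np.r_[p,.25],down(a)); r.move_linear(np.r_[p,.080],vel=.15); r.set_gripper(0,40)
    o=r.current_opening(); r.move_linear(np.r_[p,.25],vel=.25)
    print('held',round(o,3),round(r.current_opening(),3),r.current_contact_force().round(1))
    if r.current_opening()<.2: return False
    x,y=TX+cx,TY+cy
    r.move_linear(toW(x,y,.25),vel=.25); r.move_linear(toW(x,y,.13),vel=.2); r.move_linear(toW(x,y,.1045),vel=.05)
    print('down F',r.current_contact_force().round(1)); r.set_gripper(.58); r.move_linear(toW(x,y,.25),vel=.2)
    return True
E
python3 - <<'E'
from h import *
im=snap('top'); 
for n in ('top','scene'):
    im=snap(n); c=toC(cloud(im)); s=(abs(c[...,2]-.063)<.004)&(c[...,0]<0)&(c[...,0]>-.19)&(abs(c[...,1]+.077)<.13); print(n,np.percentile(c[s],[1,99],axis=0).round(4).tolist())
b,t=find(); print(np.round(b,4).tolist(),t)
p=min(b,key=lambda p:np.linalg.norm(p-[.475,-.21]))
print(pick_place(p,.0355,-.07))
r.move_to([.35,0,.35],down(YAW-np.pi/2))
snap('top','top2.png'); im=snap('scene'); cv2.imwrite('pics/s2.png',cv2.resize(im['pixels'][150:330,150:420,::-1],None,fx=2.5,fy=2.5))
b,t=find(); print(np.round(b,4).tolist(),[toC(np.r_[q,0][None])[0].round(4)-[TX,TY,0] for q in t],r.current_t())
E
```

```text
top [[-0.1874, -0.189, 0.059], [-0.0038, 0.029, 0.0668]]
scene [[-0.175, -0.1905, 0.0591], [-0.0492, 0.047, 0.0667]]
[[0.5702, -0.2248], [0.5524, -0.3302], [0.4468, 0.3849], [0.4754, -0.2128], [0.4775, -0.3192]] []
held 0.314 0.32 [-0.1 -0.4 -2.5]
down F [-0.5 -0.5 -1.6]
True
[[0.5705, -0.2244], [0.552, -0.3306], [0.447, 0.3842], [0.4778, -0.3203]] [array([ 0.0344, -0.0709,  0.    ])] 25.9917
```

View pics/s2.png

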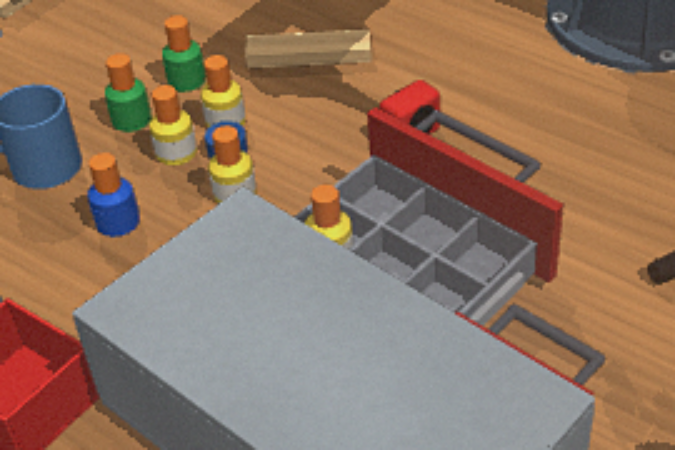

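The first bottle stands in the far right-hand cell (crop 325,215). The rest are undisturbed, so I'll continue with those, looking again before each pick.

Run:
```python
from h import *
cells=[(.0355,0),(-.0355,-.07),(-.0355,0),(.0355,.07),(-.0355,.07)]
for c in cells:
    b,t=find(); print(np.round(b,4).tolist(),len(t))
    if not b: break
    p=min(b,key=lambda p:(p[1]>0,np.linalg.norm(p-F)))
    if not pick_place(p,*c): break
r.move_to([.35,0,.35],down(YAW))
b,t=find(); print(np.round(b,4).tolist(),[(toC(np.r_[q,0][None])[0]-[TX,TY,0]).round(4)[:2].tolist() for q in t],r.current_t())
snap('top','top3.png'); im=snap('scene','scene3.png'); cv2.imwrite('pics/s3.png',cv2.resize(im['pixels'][150:330,150:420,::-1],None,fx=2.5,fy=2.5))
```

```text
[[0.5703, -0.225], [0.5524, -0.3296], [0.4464, 0.3844], [0.4774, -0.3198]] 1
held 0.316 0.313 [-0.   0.1 -2.9]
down F [-0.9 -0.1 -2.3]
[[0.5522, -0.3315], [0.4772, -0.3204], [0.4072, 0.393]] 2
held 0.314 0.312 [-0.1 -0.5 -3.6]
down F [ 0.8 -0.4 -2.5]
[[0.4781, -0.32], [0.4074, 0.3924]] 3
held 0.314 0.32 [ 0.1  0.3 -3.4]
down F [ 0.8  0.1 -1.7]
[[0.4082, 0.3929]] 4
held 0.316 0.313 [ 0.4 -0.5 -2.7]
down F [ 0.8  0.3 -1.3]
[] 5
[] [[0.0332, 0.0691], [0.0342, -0.0013], [0.0348, -0.07], [-0.0373, -0.0015], [-0.0359, -0.0703]] 60.2417
```

View pics/s3.png

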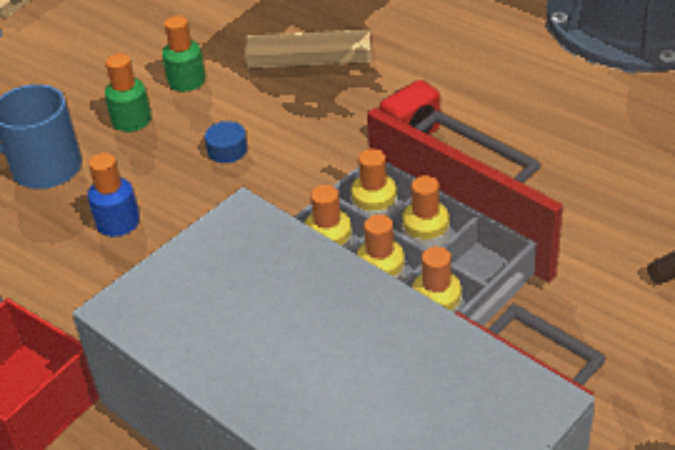

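View pics/top3.png

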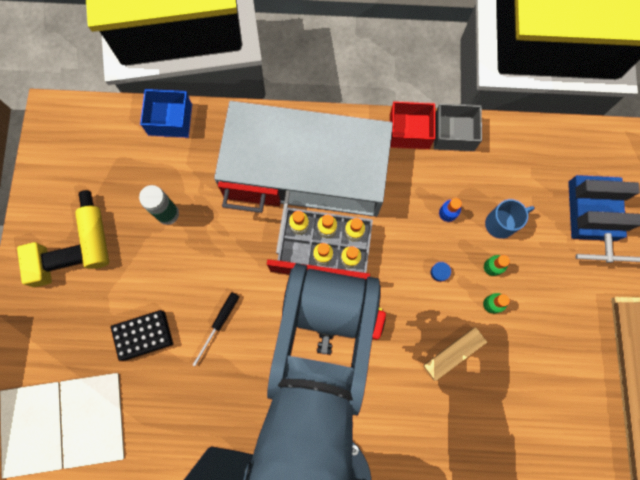

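All five bottles stand in cells of their own, with caps at (299,219), (328,224), (356,228), (323,252) and (351,256). The knocked bottle was found and placed too, and the other objects haven't moved. I'll shut the drawer gently.

Run:
```python
from h import *
grab_bar(-.229,-.078)
slide(-.062,-.078,-.035,vel=.07)
r.set_gripper(.4); print(fx())
r.move_linear(toW(cpos()[0],-.078,.25)); r.move_to([.33,-.1,.35],down(YAW)); r.sleep(.5)
im=snap('top','top4.png'); im=snap('scene'); 
for n in ('top','scene'):
    c=toC(cloud(optics.get_image(n)));s=(abs(c[...,2]-.110)<.006)&(c[...,0]<-.03)&(c[...,0]>-.09)
    for lo,hi in((-.14,-.02),(.09,.17)): 
        q=c[s&(c[...,1]>lo)&(c[...,1]<hi)]; print(n,len(q),np.median(q,0).round(4))
cv2.imwrite('pics/s4.png',cv2.resize(im['pixels'][140:360,140:440,::-1],None,fx=2.5,fy=2.5)); print(r.current_t())
```

```text
bar grip 0.12755286194617804 force [ 0.3 -0.3  6.3]
run -1.8025555580970531
end [-0.0534 -0.0782  0.1085] fx -23.76892089749357
1.314742237441998
top 235 [-0.055  -0.079   0.1093]
top 156 [-0.0545  0.1304  0.1088]
scene 192 [-0.0489 -0.0788  0.1089]
scene 170 [-0.0489  0.1315  0.1087]
69.6667
```

View pics/s4.png

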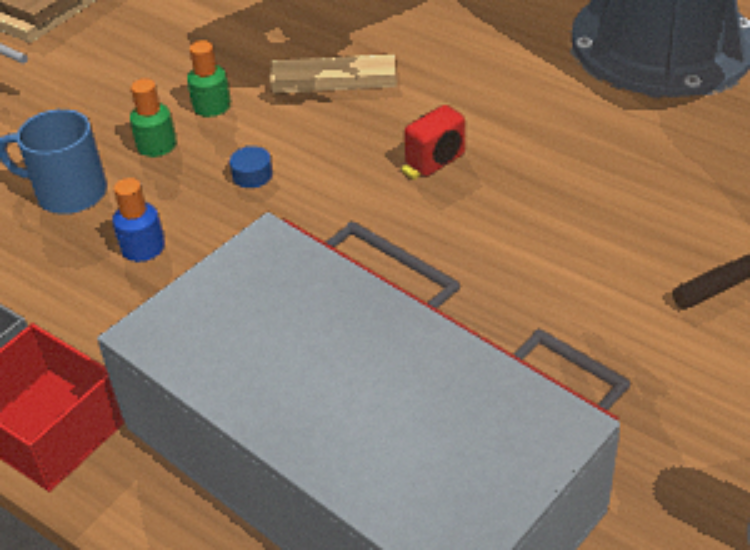

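View pics/top4.png

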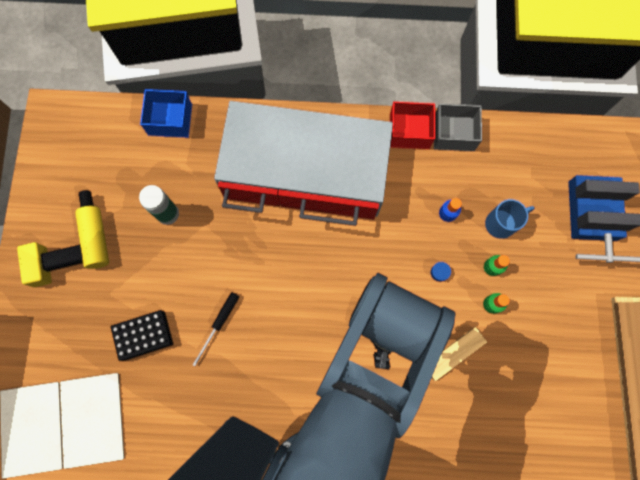

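Both handles are flush and level with each other in the crop, at (395,260) and (580,365). In the top view they are at (329,217) and (244,205). Nothing else has moved, so I'm handing in.

```bash
python3 -c "
from h import *
print(r.hand_in())"
```

```text
the job is handed in; nothing more can be done
None
```

The job is handed in: all five yellow glue bottles were standing, one to a cell, when I pushed the big drawer home; both drawers are shut, and the other things on the bench look unmoved in the final pictures.

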